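# Load the ratchet lift stand and raise it three clicks

## Task

Lay one of the two small cartons in the middle of the lift stand's platform, lengthwise along the platform, and set the other squarely on top of it. Then push the ratchet lever away from you exactly three clicks from where it stands, without going past the third click, to raise the stack, and finish with the gripper still holding the lever's ball knob there: do not let go.

Things in the scene. Friction and masses are not known exactly. Their poses are not given: they have to be found in the camera images.
- carton_1: closed white carton, a box 63 x 100 x 38 mm (its own x, y, z), 0.11 to 0.22 kg; origin at the centre of its underside, y along its long side. Lies flat on the table; grasp across the 63 mm side. Either carton may be the lower one
- carton_2: second carton, exactly like carton_1
- platform_top (a point): centre of the top face of the lift stand's flat aluminium platform, 124 mm long (its x) by 86 mm wide (its y), no rim; z up, x away from the robot within 0.25 rad. 50 mm above the table with the lever at 0, it rises 25 mm per rad of the lever (5 mm a click). The stand is fixed; its lever is on the right (-y); nothing but the lever stands higher than 115 mm
- lever_hinge (a point): point on the lever's pivot axis, in the plane in which the ball knob swings: 119 mm to the right (-y) of the platform's centre line, 65 mm above the table; axes as platform_top's; the pivot axis is y
- knob_centre (a point): centre of the black ball knob, 26 mm in diameter, on the end of a straight 10 mm round steel lever; 115 mm from lever_hinge. Can be pinched from above with the fingers closing along the stand's y, so that the ball turns between them as it swings
- lever_handle: the lever's round bar with its ball knob, the part to hold; origin at the ball's centre, y axis along the pivot axis
- ratchet_lever (a joint): lever angle, rad, 0 to 1.25, grows as it is pushed away from the robot (+x of the stand). At 0 it leans 0.7 rad from upright towards the robot, at 0.7 it is upright. Sprung notches at 0, 0.2, 0.4 ... 1.2; it starts in 0, 0.2 or 0.4. 4 N at the knob leaves a notch forward (8 N back), then it snaps into the next; tooth crest 0.13 rad past a notch; stays by itself, also loaded
- stapler: stapler, 122 x 36 x 44 mm, bystander, origin at the centre of its underside; leave alone
- torch: black pocket torch lying down, 96 x 25 x 25 mm, bystander; leave alone
- calculator: pocket calculator, 116 x 70 x 15 mm, bystander; leave alone
Mind the look-alikes: they are no part of the job. What is shaped like the carton_2 but purple or yellow is not meant.

How it is judged (in metres and radians):
On the way, in this order (a step that is already met when the one before it is completed fails the run):
1. one carton lies in the middle of the platform, lengthwise, and is let go ((((horizontal distance between carton_1 and platform_top below 0.012 m and angle between the y axis of carton_1 and the x axis of platform_top, either way round below 0.14 rad and z of carton_1 in the frame of platform_top between -0.003 and 0.004 m and angle between carton_1's own z axis and vertical below 0.06 rad) and contact force between carton_1 and the fingers below 0.05 N and linear speed of carton_1 below 0.02 m/s) or ((horizontal distance between carton_2 and platform_top below 0.012 m and angle between the y axis of carton_2 and the x axis of platform_top, either way round below 0.14 rad and z of carton_2 in the frame of platform_top between -0.003 and 0.004 m and angle between carton_2's own z axis and vertical below 0.06 rad) and contact force between carton_2 and the fingers below 0.05 N and linear speed of carton_2 below 0.02 m/s))), for 0.2 s.
2. the other carton stands squarely on it and is let go, the lever not yet moved ((((horizontal distance between carton_1 and platform_top below 0.012 m and angle between the y axis of carton_1 and the x axis of platform_top, either way round below 0.14 rad and z of carton_1 in the frame of platform_top between -0.003 and 0.004 m and angle between carton_1's own z axis and vertical below 0.06 rad) and (horizontal distance between carton_2 and carton_1 below 0.009 m and angle between the y axis of carton_2 and the y axis of carton_1, either way round below 0.14 rad and z of carton_2 in the frame of carton_1 between 0.035 and 0.042 m and angle between carton_2's own z axis and vertical below 0.06 rad)) or ((horizontal distance between carton_2 and platform_top below 0.012 m and angle between the y axis of carton_2 and the x axis of platform_top, either way round below 0.14 rad and z of carton_2 in the frame of platform_top between -0.003 and 0.004 m and angle between carton_2's own z axis and vertical below 0.06 rad) and (horizontal distance between carton_1 and carton_2 below 0.009 m and angle between the y axis of carton_1 and the y axis of carton_2, either way round below 0.14 rad and z of carton_1 in the frame of carton_2 between 0.035 and 0.042 m and angle between carton_1's own z axis and vertical below 0.06 rad))) and contact force between each of carton_1, carton_2 and the fingers below 0.05 N and linear speed of each of carton_1, carton_2 below 0.02 m/s and distance of knob_centre from where it was at the start of the episode below 0.01 m), for 0.2 s.
At the end, for the whole second after the job is handed in: One carton flat on the platform within 12 mm and 0.14 rad of its middle and length, the other flat on it within 9 mm and 0.14 rad, both still and free of the fingers; lever in the third notch on (knob 61 to 77 mm from its start; 68 ideal), still, fingers touching the lever with over 0.5 N ((((horizontal distance between carton_1 and platform_top below 0.012 m and angle between the y axis of carton_1 and the x axis of platform_top, either way round below 0.14 rad and z of carton_1 in the frame of platform_top between -0.003 and 0.004 m and angle between carton_1's own z axis and vertical below 0.06 rad) and (horizontal distance between carton_2 and carton_1 below 0.009 m and angle between the y axis of carton_2 and the y axis of carton_1, either way round below 0.14 rad and z of carton_2 in the frame of carton_1 between 0.035 and 0.042 m and angle between carton_2's own z axis and vertical below 0.06 rad)) or ((horizontal distance between carton_2 and platform_top below 0.012 m and angle between the y axis of carton_2 and the x axis of platform_top, either way round below 0.14 rad and z of carton_2 in the frame of platform_top between -0.003 and 0.004 m and angle between carton_2's own z axis and vertical below 0.06 rad) and (horizontal distance between carton_1 and carton_2 below 0.009 m and angle between the y axis of carton_1 and the y axis of carton_2, either way round below 0.14 rad and z of carton_1 in the frame of carton_2 between 0.035 and 0.042 m and angle between carton_1's own z axis and vertical below 0.06 rad))) and contact force between each of carton_1, carton_2 and the fingers below 0.05 N and linear speed of each of carton_1, carton_2 below 0.02 m/s and distance of knob_centre from where it was at the start of the episode between 0.0612 and 0.0767 m and velocity of joint ratchet_lever between -0.1 and 0.1 rad/s and contact force between lever_handle and the fingers above 0.5 N); the arm keeps its last pose, push and grip.
It fails at once if the lever was pushed past the third click (distance of knob_centre from where it was at the start of the episode above 0.0832 m).
It fails at once if the stapler was disturbed (distance of stapler from where it was at the start of the episode above 0.025 m).
It fails at once if the torch was disturbed (distance of torch from where it was at the start of the episode above 0.025 m).
It fails at once if the calculator was disturbed (distance of calculator from where it was at the start of the episode above 0.025 m).
It also fails if it takes over 72 s, if anything falls off the work surface, if the arm or the gripper's body presses on something with over 40 N, if the wrist force passes 120 N, or if a joint passes its speed limit or range.

## Robot

A 6-joint arm with a two-finger parallel gripper is mounted at the origin on a cart in front of the work surface, level with it; the furniture and walls round the work are solid. World frame = base frame: x ahead of the robot, y to its left, z up, the work surface at z = 0. Lengths are in m, angles in degrees, forces in N, time in s.
With the tool pointing down it reaches from about 0.35 to 0.875 m from the base axis. Payload 4.2 kg.
Tool frame: the origin (TCP) lies midway between the tips of the shut fingers; the grasp point (between the pads) lies 19 mm behind it; z points along the fingers, y is the line along which they close (so a half turn about z gives the same grasp; the last joint's range is limited). The gripper opens to 87 mm and grips with 3 to 60 N. Pads are 19 mm wide; open, the fingers measure 117 mm over their backs; the gripper's body (75 mm by 190 mm) begins 51 mm behind the grasp point.
Start: joints at [79.733, 22.042, 0.453, 0, -68.411, -14.817], TCP at [0.265, 0.566, 0.223] pointing down, gripper open.
Joint ranges: [-179.83, 179.83], [-69.29, 118.12], [-61.27, 80.66], [-181.25, 117.63], [-171.15, -9.14], [-177.46, 177.46]. Speed limits (degrees/s): [159.86, 159.86, 180, 180, 180, 180].

## Interface

Orientations are given as a 3x3 rotation matrix whose columns are the frame's x, y, z axes.
In Python, from station import * gives the robot as it stands. The module is installed in compiled form; this text tells all that it offers.
- The arm moves only by the tool servo_tool, never from a script. Its argument "deltas" is a list of rows, each an object of numbers: "tx", "ty", "tz": the shift along the tool's x, y, z in mm; "ax", "ay", "az": the turn, a rotation vector about the tool's x, y, z in rad; "claw": the finger opening in mm, from 0 to 87. In form: [{"tx": .., "ty": .., "tz": .., "ax": .., "ay": .., "az": .., "claw": ..}, ...]. A call has 1 to 12 rows; each row is the pose to reach, as a shift and turn from the pose commanded when the call began, along the tool's axes at that moment; what a row does not reach only later rows make up. A row lasts 1/12 s, in which the tool goes at most 41.7 mm and 7.16 degrees, less where a joint would pass 70% of its speed; a pose out of reach is approached as far as the arm can. A call with a gripper value outside its range is refused whole. The fingers move at their own pace and stop on an object; the grip force is fixed at half the most. Time passes only in rows, so rows that repeat a pose let the fingers close. It gives the time, the measured TCP pose, the force, the opening and the grip force at its end, in the units of the state.
- sense(): the state, without advancing time (a new reading comes with each control period).
- capture(name): name is "side" or "top"; returns the picture (420x560x3 uint8, blue, green, red); there is no depth.
- calibration(name): a dict with "fx", "fy", "cx", "cy" (pixels), "cam_to_world" (4x4, takes a point from camera to world coordinates). Camera axes: x right, y down, z forward; pixel columns grow to the right and rows downward; lengths in m; the calibration is good to about 2 mm. A picture is of the moment at which its call begins. calibration takes no time and is no camera call.
- finish_job(): hands the job in; it is judged then, once.
Trained networks look in the newest picture that a camera, given by its name, has taken for a name from the list of things; names that differ only in an ending like _2 or _b are one class to them, and where a whole thing is asked for, a point or a joint stands for the part that bears it (a point fixed in the world has none). Each returns a list of dicts, best first, with "confidence" (0 to 1); they miss things now and then, are a little off and sometimes report something else, mostly with a low value. They report only what shows in the picture. A call takes as long as a camera call. They do not tell look-alikes from the thing itself.
- recognise(label, camera): "xyz" ([x, y, z] in m, in the coordinates of the camera as it stood for that picture, good to about 4 mm: the middle of the surface that is visible of it).
- trace(label, camera): "mask" (420x560 bool, what is visible of it).
The state is a dict: "time_s": time; "joints": joint angles; "joint_velocities": joint speeds; "effort": joint torques, N m; "tcp_pos": TCP position; "ee_rot": TCP orientation; "wrist_force": force on the tool from outside, world axes, zero at the start; "moment": the same for the moment, N m; "gripper_width": opening from 0.0 (shut) to 1.0 (fully open); "gripper_force": force on a finger pad.
Only numpy, scipy, OpenCV 4.12 (cv2) and the standard library are available. Lean on these libraries where they do the work, as an engineer would, in place of code of your own. Each camera call takes 0.05 s, during which the arm holds its last target. There are 200 camera calls.

## Working session

There is one attempt and no reset: what is moved stays moved. The work goes in short steps, Python scripts to look and compute and a tool call to move; the robot and the scene stay as the last step left them, time stands still between calls to the robot, and variables do not carry over. Pictures are saved under pics/ and viewed, at most 10 in all, crops included, and the job is handed in when it is done.

Besides the shell and the picture viewer there is one more tool, called as name([rows], argument=value, ...), one row to a line, values as JSON. servo_tool: Moves the arm, as the interface text tells. Its arguments: {"type":"object","properties":{"deltas":{"type":"array","items":{"type":"object","properties":{"tx":{"type":"number"},"ty":{"type":"number"},"tz":{"type":"number"},"ax":{"type":"number"},"ay":{"type":"number"},"az":{"type":"number"},"claw":{"type":"number"}}}}},"required":["deltas"]}

```bash
mkdir -p pics
cat > h.py <<'E'
from station import *
import numpy as np, cv2
def w(name,p):
    T=np.array(calibration(name)["cam_to_world"]); return T[:3,:3]@np.array(p)+T[:3,3]
def ray(name,u,v):
    c=calibration(name);T=np.array(c["cam_to_world"])
    return T[:3,3],T[:3,:3]@np.array([(u-c["cx"])/c["fx"],(v-c["cy"])/c["fy"],1])
def onz(name,u,v,z):
    o,d=ray(name,u,v);return o+d*(z-o[2])/d[2]
def pix(name,P):
    c=calibration(name);T=np.array(c["cam_to_world"]);p=T[:3,:3].T@(np.array(P)-T[:3,3])
    return c["fx"]*p[0]/p[2]+c["cx"],c["fy"]*p[1]/p[2]+c["cy"]
E
python3 - <<'E'
from h import *
np.set_printoptions(precision=4,suppress=True)
for n in("top","side"):
    im=capture(n);cv2.imwrite(f"pics/{n}0.png",im)
    print(n,calibration(n))
    for l in("carton_1","platform_top","knob_centre","stapler","torch","calculator","lever_hinge"):
        try: print(l,[(w(n,r["xyz"]).round(4),[int(x) for x in pix(n,w(n,r["xyz"]))],round(r["confidence"],2)) for r in recognise(l,n)])
        except Exception as e: print(l,e)
print(sense())
E
```

```text
top {'fx': 488.70714237750474, 'fy': 488.70714237750474, 'cx': 282.345789926421, 'cy': 215.5102997201355, 'cam_to_world': array([[-0.0154, -0.9812,  0.1922,  0.3743],
       [-0.9998,  0.0168,  0.0058,  0.1077],
       [-0.0089, -0.1921, -0.9813,  1.2553],
       [ 0.    ,  0.    ,  0.    ,  1.    ]])}
carton_1 [(array([0.5075, 0.4659, 0.0371]), [142, 259], 0.96), (array([0.4718, 0.3329, 0.0356]), [195, 272], 0.84), (array([0.3766, 0.137 , 0.0417]), [274, 310], 0.81), (array([0.5225, 0.1463, 0.04  ]), [270, 251], 0.67)]
platform_top [(array([ 0.5319, -0.0562,  0.0556]), [352, 245], 0.91)]
knob_centre [(array([ 0.4685, -0.1714,  0.1702]), [412, 265], 0.59), (array([0.6648, 0.3947, 0.0236]), [174, 198], 0.43)]
stapler [(array([ 0.78  , -0.0383,  0.0309]), [339, 152], 0.96)]
torch [(array([0.6625, 0.3951, 0.02  ]), [174, 199], 0.54)]
calculator [(array([0.7434, 0.221 , 0.0113]), [241, 169], 0.76)]
lever_hinge [(array([ 0.5181, -0.0943,  0.0523]), [367, 250], 0.87)]
side {'fx': 485.8526865541793, 'fy': 485.8526865541793, 'cx': 280.639215799822, 'cy': 214.17824989075, 'cam_to_world': arra
[... 623 characters left out ...]
array([ 0.4744, -0.166 ,  0.16  ]), [329, 151], 0.69)]
lever_hinge [(array([ 0.525 , -0.0667,  0.0536]), [309, 203], 0.93)]
{'time_s': 0.8, 'joints': array([ 79.7321,  22.0408,   0.45  ,   0.0004, -68.4106, -14.815 ]), 'joint_velocities': array([-0.0415, -0.0455,  0.0756,  0.0507, -0.0369, -0.0523]), 'effort': array([  0.0004, -39.0404,  18.7615,   4.224 ,   0.0155,  -0.    ]), 'tcp_pos': array([0.2649, 0.566 , 0.2225]), 'ee_rot': array([[ 0.9057, -0.4239,  0.    ],
       [-0.4239, -0.9057, -0.    ],
       [ 0.    ,  0.    , -1.    ]]), 'wrist_force': array([ 0.0937,  0.3663, -0.6323]), 'moment': array([ 0.0127, -0.0167, -0.0075]), 'gripper_force': 0.0, 'gripper_width': 1.0032169803626398}
```

View pics/top0.png

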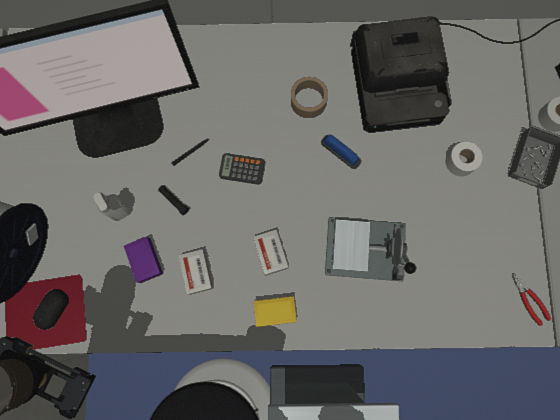

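View pics/side0.png

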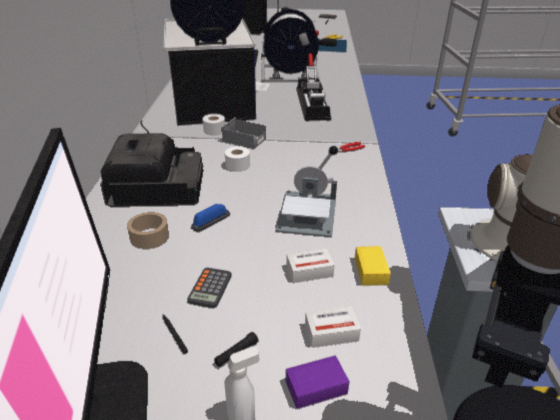

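Top picture: the white cartons are at (195,272) and (270,251). The purple one (143,259) and yellow one (275,311) are decoys. The pale platform is at (350,245), the knob at (410,268). Next I'll fit poses more exactly.

```bash
cat > fit.py <<'E'
from h import *
from scipy.optimize import minimize
def sil(n,x,y,a,dims,z0):
    c,s=np.cos(a),np.sin(a)
    P=[pix(n,[x+c*i*dims[0]/2-s*j*dims[1]/2,y+s*i*dims[0]/2+c*j*dims[1]/2,z]) for i in(-1,1) for j in(-1,1) for z in(z0,z0+dims[2])]
    m=np.zeros((420*4,560*4),np.uint8)
    cv2.fillConvexPoly(m,cv2.convexHull((np.float32(P)*4+1.5).round().astype(np.int32)),1);return m>0
def fit(masks,x,y,dims,z0):
    big={n:cv2.resize(m.astype(np.float32),None,fx=4,fy=4,interpolation=cv2.INTER_LINEAR)>.5 for n,m in masks.items()}
    def cost(p):
        t=0
        for n,b in big.items():
            s=sil(n,p[0],p[1],p[2],dims,z0);t+=1-(s&b).sum()/(s|b).sum()
        return t
    best=None
    for a in np.arange(-1.5,1.5,.3):
        r=minimize(cost,[x,y,a],method="Nelder-Mead",options=dict(initial_simplex=[[x,y,a],[x+.01,y,a],[x,y+.01,a],[x,y,a+.15]],maxiter=80))
        if best is None or r.fun<best.fun:best=r
    return best.x,best.fun
def near(label,n,P):
    u=pix(n,P);ms=trace(label,n)
    def d(m):
        yy,xx=np.nonzero(m["mask"]);return np.hypot(xx.mean()-u[0],yy.mean()-u[1])
    m=min(ms,key=d);return m["mask"],d(m)
E
python3 - <<'E'
from fit import *
np.set_printoptions(precision=4,suppress=True)
cs=[(.475,.343,.03),(.525,.157,.03)]
ims={n:capture(n) for n in("top","side")}
for P in cs:
    mk={n:near("carton_1",n,P)[0] for n in ims}
    print("both",fit(mk,P[0],P[1],(.063,.1,.038),0))
    for n in mk: print(n,fit({n:mk[n]},P[0],P[1],(.063,.1,.038),0))
for n,l in(("top","knob_centre"),("top","lever_handle"),("side","lever_handle")):
    for r in trace(l,n): 
        yy,xx=np.nonzero(r["mask"]);print(n,l,r["confidence"],xx.min(),xx.max(),yy.min(),yy.max())
a=cv2.resize(ims["top"][200:300,310:430],None,fx=5,fy=5,interpolation=cv2.INTER_CUBIC)[:500]
b=cv2.resize(ims["side"][130:250,250:370],None,fx=5,fy=5,interpolation=cv2.INTER_CUBIC)
cv2.imwrite("pics/ct.png",a);cv2.imwrite("pics/cs.png",b)
E
```

```text
Traceback (most recent call last):
  File "fit.py", line 17, in fit
    r=minimize(cost,[x,y,a],method="Nelder-Mead",options=dict(initial_simplex=[[x,y,a],[x+.01,y,a],[x,y+.01,a],[x,y,a+.15]],maxiter=80))
  File "fit.py", line 13, in cost
    s=sil(n,p[0],p[1],p[2],dims,z0);t+=1-(s&b).sum()/(s|b).sum()
  File "fit.py", line 5, in sil
    P=[pix(n,[x+c*i*dims[0]/2-s*j*dims[1]/2,y+s*i*dims[0]/2+c*j*dims[1]/2,z]) for i in(-1,1) for j in(-1,1) for z in(z0,z0+dims[2])]
       ~~~^^^^^^^^^^^^^^^^^^^^^^^^^^^^^^^^^^^^^^^^^^^^^^^^^^^^^^^^^^^^^^^^^^^
  File "h.py", line 11, in pix
    c=calibration(name);T=np.array(c["cam_to_world"]);p=T[:3,:3].T@(np.array(P)-T[:3,3])
ValueError: time passes only in moves, steps and waits
```

Calibration can't be called that often, so I'll cache it.

```bash
sed -i 's/^import numpy.*/import numpy as np, cv2, functools\ncalibration=functools.lru_cache(None)(calibration)/' h.py
cat > t.py <<'E'
from fit import *
np.set_printoptions(precision=4,suppress=True)
cs=[(.475,.343,.03),(.525,.157,.03)]
ims={n:capture(n) for n in("top","side")}
a=cv2.resize(ims["top"][200:300,310:430],None,fx=5,fy=5,interpolation=cv2.INTER_CUBIC)[:500]
b=cv2.resize(ims["side"][130:250,250:370],None,fx=5,fy=5,interpolation=cv2.INTER_CUBIC)
cv2.imwrite("pics/ct.png",a);cv2.imwrite("pics/cs.png",b)
for P in cs:
    mk={n:near("carton_1",n,P)[0] for n in ims}
    print("both",fit(mk,P[0],P[1],(.063,.1,.038),0))
    for n in mk: print(n,fit({n:mk[n]},P[0],P[1],(.063,.1,.038),0))
for n,l in(("top","knob_centre"),("top","lever_handle"),("side","lever_handle")):
    for r in trace(l,n):
        yy,xx=np.nonzero(r["mask"]);print(n,l,r["confidence"],xx.min(),xx.max(),yy.min(),yy.max())
print(sense()["time_s"])
E
python3 t.py
```

```text
both (array([ 0.4767,  0.3361, -1.3503]), np.float64(0.08864837363566025))
top (array([ 0.4767,  0.3358, -1.3583]), np.float64(0.03272049027444712))
side (array([ 0.477 ,  0.3372, -1.343 ]), np.float64(0.04965011662779073))
both (array([0.5226, 0.1467, 1.849 ]), np.float64(0.08014514285314056))
top (array([0.5215, 0.1458, 1.8531]), np.float64(0.03538197119658626))
side (array([ 0.5231,  0.1477, -1.2811]), np.float64(0.027820139562826363))
top knob_centre 0.71 403 414 254 272
top lever_handle 0.6 403 415 253 273
side lever_handle 0.46 319 337 146 168
1.45
```

View pics/ct.png

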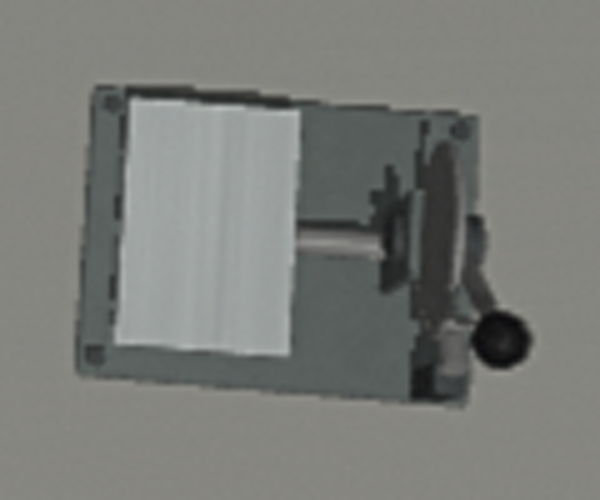

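View pics/cs.png

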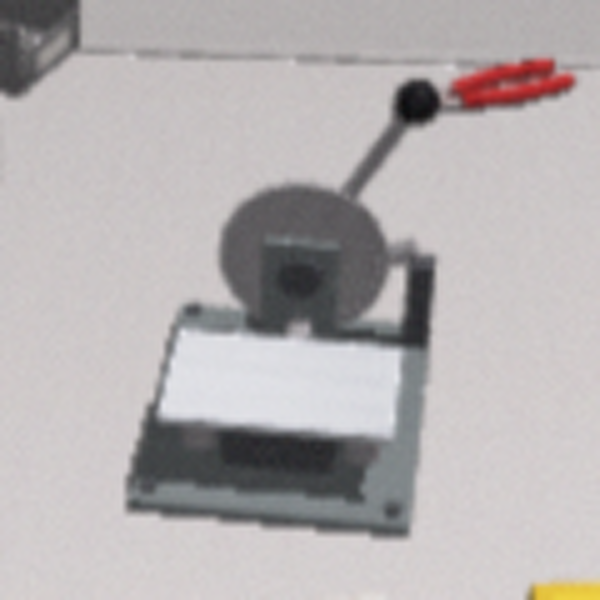

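Top crop: the platform's bright quad has corners (131,98), (300,109), (290,356), (114,344) and the knob is at (501,338). Side crop: corners (185,328), (402,347), (392,437), (160,420), knob (416,101). I'll fit the stand from these.

```bash
cat > st.py <<'E'
from h import *
from scipy.optimize import least_squares
np.set_printoptions(precision=4,suppress=True)
q=lambda p,o:(np.array(p)+.5)/5-.5+o
T=[q(p,(310,200)) for p in((131,98),(300,109),(290,356),(114,344),(501,338))]
S=[q(p,(250,130)) for p in((185,328),(402,347),(392,437),(160,420),(416,101))]
# local corners: top TL=far-left(+x,+y),TR=(+x,-y),BR=(-x,-y),BL=(-x,+y); side TL=(+x,-y),TR=(-x,-y),BR=(-x,+y),BL=(+x,+y)
L={(1,1):(T[0],S[3]),(1,-1):(T[1],S[0]),(-1,-1):(T[2],S[1]),(-1,1):(T[3],S[2])}
def model(p,th):
    x,y,a,hx=p;c,s=np.cos(a),np.sin(a);R=lambda i,j,z:[x+c*i-s*j,y+s*i+c*j,z]
    C={k:R(k[0]*.062,k[1]*.043,.05+.025*th) for k in L}
    K=R(hx+.115*np.sin(th-.7),-.119,.065+.115*np.cos(th-.7));return C,K
for th in(0,.2,.4):
    def f(p):
        C,K=model(p,th);r=[]
        for k in L: r+=[np.array(pix("top",C[k]))-L[k][0],np.array(pix("side",C[k]))-L[k][1]]
        r+=[np.array(pix("top",K))-T[4],np.array(pix("side",K))-S[4]]
        return np.concatenate(r)
    r=least_squares(f,[.535,-.05,-.05,0]);print(th,r.cost,r.x,"knob",np.array(model(r.x,th)[1]));print(r.fun.reshape(-1,2)[-2:])
A=[];B=[]
for n,p in(("top",T[4]),("side",S[4])):
    o,d=ray(n,*p);d/=np.linalg.norm(d);P=np.eye(3)-np.outer(d,d);A.append(P);B.append(P@o)
print("tri",np.linalg.lstsq(np.vstack(A),np.concatenate(B),rcond=None)[0])
E
python3 st.py
```

```text
0 10.498729817090076 [ 0.5335 -0.057  -0.0865  0.0175] knob [ 0.4668 -0.1707  0.153 ]
[[ 0.1669  0.0676]
 [-0.3519  3.7561]]
0.2 1.809802440861764 [ 0.5332 -0.0542 -0.0931 -0.0009] knob [ 0.4663 -0.1674  0.1659]
[[ 0.1753 -0.179 ]
 [ 0.2205  0.0668]]
0.4 10.441201994309814 [ 0.5329 -0.0517 -0.0964 -0.0217] knob [ 0.4659 -0.1648  0.1749]
[[-0.0165 -0.3553]
 [ 0.6213 -2.438 ]]
tri [ 0.4664 -0.167   0.1662]
```

servo_tool([
  {"tx": 411, "ty": 270, "tz": 70, "az": -0.723, "claw": 87},
  {"tx": 411, "ty": 270, "tz": 70, "az": -0.723, "claw": 87},
  {"tx": 411, "ty": 270, "tz": 70, "az": -0.723, "claw": 87},
  {"tx": 411, "ty": 270, "tz": 70, "az": -0.723, "claw": 87},
  {"tx": 411, "ty": 270, "tz": 70, "az": -0.723, "claw": 87},
  {"tx": 411, "ty": 270, "tz": 70, "az": -0.723, "claw": 87},
  {"tx": 411, "ty": 270, "tz": 70, "az": -0.723, "claw": 87},
  {"tx": 411, "ty": 270, "tz": 70, "az": -0.723, "claw": 87},
  {"tx": 411, "ty": 270, "tz": 70, "az": -0.723, "claw": 87},
  {"tx": 411, "ty": 270, "tz": 70, "az": -0.723, "claw": 87},
  {"tx": 411, "ty": 270, "tz": 70, "az": -0.723, "claw": 87},
  {"tx": 411, "ty": 270, "tz": 70, "az": -0.723, "claw": 87},
])

```text
schema error: expected keys tx, ty, tz, ax, ay, az, claw
```

servo_tool([
  {"tz": 0},
  {"tz": 0},
  {"tz": 0},
  {"tz": 0},
  {"tz": 0},
  {"tz": 0},
])

```text
schema error: expected keys tx, ty, tz, ax, ay, az, claw
```

```bash
cat > go.py <<'E'
import sys
from h import *
def go(x,y,z,yaw):
    s=sense();R=np.array(s["ee_rot"]);d=R.T@(np.array([x,y,z])-s["tcp_pos"])*1000
    cur=np.arctan2(R[1,0],R[0,0])
    print("t",s["time_s"],"tcp",np.round(s["tcp_pos"],4),"yaw",round(cur,4),"tilt",np.round(R[:,2],4),"F",np.round(s["wrist_force"],2),"w",round(s["gripper_width"]*87,1),s["gripper_force"])
    print("-> t",d.round(1),"az",round(-(yaw-cur),4))
if __name__=="__main__": go(*map(float,sys.argv[1:]))
E
python3 go.py .5225 .147 .008 .285
```

```text
t 1.45 tcp [0.2649 0.566  0.2226] yaw -0.4378 tilt [-0. -0. -1.] F [ 0.97 -0.58 -0.46] w 86.9 0.0
-> t [410.9 270.3 214.6] az -0.7228
```

All keys are required in every row.

servo_tool([
  {"tx": 411, "ty": 270, "tz": 70, "ax": 0, "ay": 0, "az": -0.723, "claw": 87},
  {"tx": 411, "ty": 270, "tz": 70, "ax": 0, "ay": 0, "az": -0.723, "claw": 87},
  {"tx": 411, "ty": 270, "tz": 70, "ax": 0, "ay": 0, "az": -0.723, "claw": 87},
  {"tx": 411, "ty": 270, "tz": 70, "ax": 0, "ay": 0, "az": -0.723, "claw": 87},
  {"tx": 411, "ty": 270, "tz": 70, "ax": 0, "ay": 0, "az": -0.723, "claw": 87},
  {"tx": 411, "ty": 270, "tz": 70, "ax": 0, "ay": 0, "az": -0.723, "claw": 87},
  {"tx": 411, "ty": 270, "tz": 70, "ax": 0, "ay": 0, "az": -0.723, "claw": 87},
  {"tx": 411, "ty": 270, "tz": 70, "ax": 0, "ay": 0, "az": -0.723, "claw": 87},
  {"tx": 411, "ty": 270, "tz": 70, "ax": 0, "ay": 0, "az": -0.723, "claw": 87},
  {"tx": 411, "ty": 270, "tz": 70, "ax": 0, "ay": 0, "az": -0.723, "claw": 87},
  {"tx": 411, "ty": 270, "tz": 70, "ax": 0, "ay": 0, "az": -0.723, "claw": 87},
  {"tx": 411, "ty": 270, "tz": 70, "ax": 0, "ay": 0, "az": -0.723, "claw": 87},
])

```text
time_s: 2.45
tcp_pos: [0.5236, 0.1454, 0.1527]
ee_rot: [[0.96, 0.282, 0.001], [0.282, -0.96, 0.0], [0.001, -0.0, -1.0]]
wrist_force: [1.1, 0.1, -0.4]
gripper_width: 0.998
gripper_force: 0.0
```

servo_tool([
  {"tx": 0, "ty": 0, "tz": 0, "ax": 0, "ay": 0, "az": 0, "claw": 87},
  {"tx": 0, "ty": 0, "tz": 0, "ax": 0, "ay": 0, "az": 0, "claw": 87},
  {"tx": 0, "ty": 0, "tz": 0, "ax": 0, "ay": 0, "az": 0, "claw": 87},
  {"tx": 0, "ty": 0, "tz": 0, "ax": 0, "ay": 0, "az": 0, "claw": 87},
  {"tx": 0, "ty": 0, "tz": 0, "ax": 0, "ay": 0, "az": 0, "claw": 87},
])

```text
time_s: 2.87
tcp_pos: [0.5224, 0.1486, 0.1529]
ee_rot: [[0.959, 0.283, 0.001], [0.283, -0.959, 0.0], [0.001, -0.0, -1.0]]
wrist_force: [0.5, 0.6, 0.2]
gripper_width: 0.997
gripper_force: 0.0
```

```bash
python3 go.py .5225 .147 .008 .285
```

```text
t 2.8667 tcp [0.5224 0.1486 0.1529] yaw 0.2874 tilt [ 6.e-04  5.e-04 -1.e+00] F [0.48 0.55 0.16] w 86.8 0.0
-> t [ -0.4   1.6 144.9] az 0.0024
```

servo_tool([
  {"tx": 0, "ty": 1.6, "tz": 40, "ax": 0, "ay": 0, "az": 0, "claw": 87},
  {"tx": 0, "ty": 1.6, "tz": 80, "ax": 0, "ay": 0, "az": 0, "claw": 87},
  {"tx": 0, "ty": 1.6, "tz": 110, "ax": 0, "ay": 0, "az": 0, "claw": 87},
  {"tx": 0, "ty": 1.6, "tz": 130, "ax": 0, "ay": 0, "az": 0, "claw": 87},
  {"tx": 0, "ty": 1.6, "tz": 143, "ax": 0, "ay": 0, "az": 0, "claw": 87},
  {"tx": 0, "ty": 1.6, "tz": 143, "ax": 0, "ay": 0, "az": 0, "claw": 87},
  {"tx": 0, "ty": 1.6, "tz": 143, "ax": 0, "ay": 0, "az": 0, "claw": 87},
])

```text
time_s: 3.45
tcp_pos: [0.5229, 0.1467, 0.0094]
ee_rot: [[0.959, 0.283, -0.001], [0.283, -0.959, -0.001], [-0.001, 0.0, -1.0]]
wrist_force: [-0.3, 0.4, -0.3]
gripper_width: 1.0
gripper_force: 0.0
```

servo_tool([
  {"tx": 0, "ty": 0, "tz": 0, "ax": 0, "ay": 0, "az": 0, "claw": 75},
  {"tx": 0, "ty": 0, "tz": 0, "ax": 0, "ay": 0, "az": 0, "claw": 66},
  {"tx": 0, "ty": 0, "tz": 0, "ax": 0, "ay": 0, "az": 0, "claw": 60},
  {"tx": 0, "ty": 0, "tz": 0, "ax": 0, "ay": 0, "az": 0, "claw": 55},
  {"tx": 0, "ty": 0, "tz": 0, "ax": 0, "ay": 0, "az": 0, "claw": 55},
  {"tx": 0, "ty": 0, "tz": 0, "ax": 0, "ay": 0, "az": 0, "claw": 55},
  {"tx": 0, "ty": 0, "tz": 0, "ax": 0, "ay": 0, "az": 0, "claw": 55},
])

```text
time_s: 4.03
tcp_pos: [0.5236, 0.1461, 0.0104]
ee_rot: [[0.96, 0.281, 0.001], [0.281, -0.96, 0.001], [0.002, -0.0, -1.0]]
wrist_force: [-1.7, 1.2, 5.5]
gripper_width: 0.708
gripper_force: 30.0
```

```bash
python3 go.py .5332 -.0542 .15 -.0931
```

```text
t 4.0333 tcp [0.5236 0.1461 0.0104] yaw 0.2852 tilt [ 1.3e-03  9.0e-04 -1.0e+00] F [-1.67  1.24  5.53] w 61.6 29.99796417541802
-> t [ -47.   194.9 -139.8] az 0.3783
```

servo_tool([
  {"tx": 0, "ty": 0, "tz": -20, "ax": 0, "ay": 0, "az": 0, "claw": 55},
  {"tx": 0, "ty": 0, "tz": -60, "ax": 0, "ay": 0, "az": 0, "claw": 55},
  {"tx": 0, "ty": 0, "tz": -100, "ax": 0, "ay": 0, "az": 0, "claw": 55},
  {"tx": -7, "ty": 25, "tz": -130, "ax": 0, "ay": 0, "az": 0.06, "claw": 55},
  {"tx": -14, "ty": 60, "tz": -140, "ax": 0, "ay": 0, "az": 0.15, "claw": 55},
  {"tx": -24, "ty": 100, "tz": -140, "ax": 0, "ay": 0, "az": 0.25, "claw": 55},
  {"tx": -34, "ty": 140, "tz": -140, "ax": 0, "ay": 0, "az": 0.34, "claw": 55},
  {"tx": -42, "ty": 175, "tz": -140, "ax": 0, "ay": 0, "az": 0.378, "claw": 55},
  {"tx": -47, "ty": 195, "tz": -140, "ax": 0, "ay": 0, "az": 0.378, "claw": 55},
  {"tx": -47, "ty": 195, "tz": -140, "ax": 0, "ay": 0, "az": 0.378, "claw": 55},
  {"tx": -47, "ty": 195, "tz": -140, "ax": 0, "ay": 0, "az": 0.378, "claw": 55},
  {"tx": -47, "ty": 195, "tz": -140, "ax": 0, "ay": 0, "az": 0.378, "claw": 55},
])

```text
time_s: 5.03
tcp_pos: [0.5324, -0.0546, 0.149]
ee_rot: [[0.996, -0.093, -0.001], [-0.093, -0.996, 0.0], [-0.001, 0.0, -1.0]]
wrist_force: [0.5, -0.4, -1.4]
gripper_width: 0.714
gripper_force: 30.0
```

```bash
python3 go.py .5332 -.0542 .066 -.0931
cat > seen.py <<'E'
# fit of a carton at given guess and underside height, from both cameras
import sys
from fit import *
np.set_printoptions(precision=4,suppress=True)
x,y,z=map(float,sys.argv[1:4])
mk={}
for n in("top","side"):
    capture(n)
    m,d=near("carton_1",n,(x,y,z+.02));print(n,"dist",round(d,1),"area",m.sum())
    if d<12: mk[n]=m; print(fit({n:m},x,y,(.063,.1,.038),z))
E
python3 seen.py .533 -.054 .14
```

```text
t 5.0333 tcp [ 0.5324 -0.0546  0.149 ] yaw -0.0933 tilt [-1.2e-03  1.0e-04 -1.0e+00] F [ 0.46 -0.37 -1.42] w 62.1 29.999278038740158
-> t [ 0.8 -0.5 83. ] az -0.0002
top dist 17.1 area 409
side dist 4.3 area 573
(array([ 0.5317, -0.0509,  1.5112]), np.float64(0.4457184679190046))
```

servo_tool([
  {"tx": 0.8, "ty": 0, "tz": 30, "ax": 0, "ay": 0, "az": 0, "claw": 55},
  {"tx": 0.8, "ty": 0, "tz": 55, "ax": 0, "ay": 0, "az": 0, "claw": 55},
  {"tx": 0.8, "ty": 0, "tz": 70, "ax": 0, "ay": 0, "az": 0, "claw": 55},
  {"tx": 0.8, "ty": 0, "tz": 77, "ax": 0, "ay": 0, "az": 0, "claw": 55},
  {"tx": 0.8, "ty": 0, "tz": 80, "ax": 0, "ay": 0, "az": 0, "claw": 55},
  {"tx": 0.8, "ty": 0, "tz": 82, "ax": 0, "ay": 0, "az": 0, "claw": 55},
  {"tx": 0.8, "ty": 0, "tz": 83, "ax": 0, "ay": 0, "az": 0, "claw": 55},
  {"tx": 0.8, "ty": 0, "tz": 83, "ax": 0, "ay": 0, "az": 0, "claw": 55},
  {"tx": 0.8, "ty": 0, "tz": 83, "ax": 0, "ay": 0, "az": 0, "claw": 55},
])

```text
time_s: 5.98
tcp_pos: [0.5344, -0.0545, 0.0675]
ee_rot: [[0.996, -0.092, 0.002], [-0.092, -0.996, 0.0], [0.002, -0.0, -1.0]]
wrist_force: [-0.2, -0.2, -0.7]
gripper_width: 0.71
gripper_force: 30.0
```

```bash
python3 go.py .5332 -.0542 .066 -.0931
```

```text
t 5.9833 tcp [ 0.5344 -0.0545  0.0675] yaw -0.0925 tilt [ 2.1e-03  3.0e-04 -1.0e+00] F [-0.24 -0.24 -0.73] w 61.8 29.99917563982308
-> t [-1.3 -0.2  1.5] az 0.0006
```

servo_tool([
  {"tx": -1, "ty": 0, "tz": 1, "ax": 0, "ay": 0, "az": 0, "claw": 55},
  {"tx": -1, "ty": 0, "tz": 1.5, "ax": 0, "ay": 0, "az": 0, "claw": 55},
  {"tx": -1, "ty": 0, "tz": 1.5, "ax": 0, "ay": 0, "az": 0, "claw": 55},
])

```text
time_s: 6.23
tcp_pos: [0.5327, -0.0546, 0.0652]
ee_rot: [[0.996, -0.093, 0.0], [-0.093, -0.996, 0.0], [0.0, -0.0, -1.0]]
wrist_force: [0.9, -0.2, -1.5]
gripper_width: 0.708
gripper_force: 30.0
```

servo_tool([
  {"tx": 0, "ty": 0, "tz": 0, "ax": 0, "ay": 0, "az": 0, "claw": 63},
  {"tx": 0, "ty": 0, "tz": 0, "ax": 0, "ay": 0, "az": 0, "claw": 68},
  {"tx": 0, "ty": 0, "tz": 0, "ax": 0, "ay": 0, "az": 0, "claw": 78},
  {"tx": 0, "ty": 0, "tz": 0, "ax": 0, "ay": 0, "az": 0, "claw": 85},
  {"tx": 0, "ty": 0, "tz": 0, "ax": 0, "ay": 0, "az": 0, "claw": 85},
  {"tx": 0, "ty": 0, "tz": 0, "ax": 0, "ay": 0, "az": 0, "claw": 85},
  {"tx": 0, "ty": 0, "tz": -15, "ax": 0, "ay": 0, "az": 0, "claw": 85},
  {"tx": 0, "ty": 0, "tz": -50, "ax": 0, "ay": 0, "az": 0, "claw": 87},
  {"tx": 0, "ty": 0, "tz": -90, "ax": 0, "ay": 0, "az": 0, "claw": 87},
  {"tx": 0, "ty": 0, "tz": -90, "ax": 0, "ay": 0, "az": 0, "claw": 87},
])

```text
time_s: 7.07
tcp_pos: [0.5379, -0.0545, 0.163]
ee_rot: [[0.996, -0.091, 0.016], [-0.091, -0.996, 0.0], [0.016, -0.001, -1.0]]
wrist_force: [2.8, 0.7, 1.7]
gripper_width: 0.994
gripper_force: 0.0
```

```bash
python3 go.py .477 .3362 .15 .22
```

```text
t 7.0667 tcp [ 0.5379 -0.0545  0.163 ] yaw -0.0907 tilt [ 1.570e-02  1.000e-04 -9.999e-01] F [2.82 0.66 1.7 ] w 86.5 0.0
-> t [ -96.2 -383.5   12.1] az -0.3107
```

servo_tool([
  {"tx": -92, "ty": -384, "tz": 5, "ax": 0, "ay": 0, "az": -0.313, "claw": 87},
  {"tx": -92, "ty": -384, "tz": 5, "ax": 0, "ay": 0, "az": -0.313, "claw": 87},
  {"tx": -92, "ty": -384, "tz": 5, "ax": 0, "ay": 0, "az": -0.313, "claw": 87},
  {"tx": -92, "ty": -384, "tz": 5, "ax": 0, "ay": 0, "az": -0.313, "claw": 87},
  {"tx": -92, "ty": -384, "tz": 5, "ax": 0, "ay": 0, "az": -0.313, "claw": 87},
  {"tx": -92, "ty": -384, "tz": 5, "ax": 0, "ay": 0, "az": -0.313, "claw": 87},
  {"tx": -92, "ty": -384, "tz": 5, "ax": 0, "ay": 0, "az": -0.313, "claw": 87},
  {"tx": -92, "ty": -384, "tz": 5, "ax": 0, "ay": 0, "az": -0.313, "claw": 87},
  {"tx": -92, "ty": -384, "tz": 5, "ax": 0, "ay": 0, "az": -0.313, "claw": 87},
  {"tx": -92, "ty": -384, "tz": 5, "ax": 0, "ay": 0, "az": -0.313, "claw": 87},
  {"tx": -92, "ty": -384, "tz": 5, "ax": 0, "ay": 0, "az": -0.313, "claw": 87},
  {"tx": -92, "ty": -384, "tz": 5, "ax": 0, "ay": 0, "az": -0.313, "claw": 87},
])

```text
time_s: 8.07
tcp_pos: [0.4761, 0.3372, 0.1495]
ee_rot: [[0.975, 0.22, -0.001], [0.22, -0.975, -0.001], [-0.001, 0.0, -1.0]]
wrist_force: [0.7, -0.5, -0.3]
gripper_width: 1.001
gripper_force: 0.0
```

servo_tool([
  {"tx": 0, "ty": 0, "tz": 0, "ax": 0, "ay": 0, "az": 0, "claw": 87},
  {"tx": 0, "ty": 0, "tz": 0, "ax": 0, "ay": 0, "az": 0, "claw": 87},
  {"tx": 0, "ty": 0, "tz": 0, "ax": 0, "ay": 0, "az": 0, "claw": 87},
  {"tx": 0, "ty": 0, "tz": 0, "ax": 0, "ay": 0, "az": 0, "claw": 87},
  {"tx": 0, "ty": 0, "tz": 0, "ax": 0, "ay": 0, "az": 0, "claw": 87},
])

```text
time_s: 8.48
tcp_pos: [0.477, 0.3355, 0.1503]
ee_rot: [[0.976, 0.217, 0.0], [0.217, -0.976, 0.0], [0.0, -0.0, -1.0]]
wrist_force: [0.2, -0.7, 0.3]
gripper_width: 1.001
gripper_force: 0.0
```

```bash
python3 go.py .477 .3362 .01 .22; python3 seen.py .533 -.054 .055;python3 -c "
from h import *
im=capture('top');cv2.imwrite('pics/t2.png',cv2.resize(im[190:310,150:430],None,fx=2.8,fy=2.8))"
```

```text
t 8.4833 tcp [0.477  0.3355 0.1503] yaw 0.219 tilt [ 2.e-04  2.e-04 -1.e+00] F [ 0.21 -0.73  0.3 ] w 87.1 0.0
-> t [ 1.000e-01 -7.000e-01  1.403e+02] az -0.001
top dist 0.6 area 1132
(array([ 0.5328, -0.0549, -1.6547]), np.float64(0.06732755059892603))
side dist 4.0 area 703
(array([ 0.5411, -0.0561,  1.6041]), np.float64(0.26730092532255967))
```

View pics/t2.png

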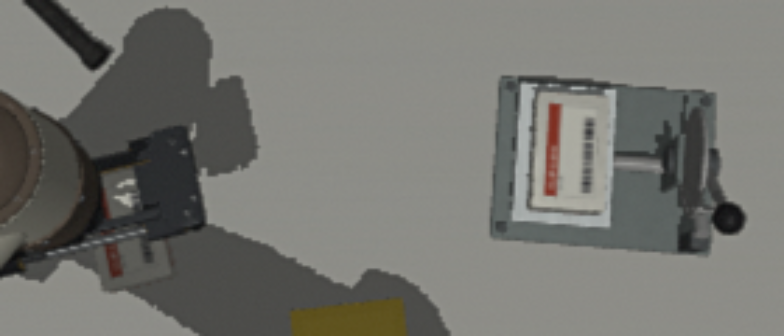

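The first carton sits centred on the platform at about (570,153) in the crop. Now the second.

servo_tool([
  {"tx": 0, "ty": -0.5, "tz": 40, "ax": 0, "ay": 0, "az": 0, "claw": 87},
  {"tx": 0, "ty": -0.5, "tz": 80, "ax": 0, "ay": 0, "az": 0, "claw": 87},
  {"tx": 0, "ty": -0.5, "tz": 110, "ax": 0, "ay": 0, "az": 0, "claw": 87},
  {"tx": 0, "ty": -0.5, "tz": 130, "ax": 0, "ay": 0, "az": 0, "claw": 87},
  {"tx": 0, "ty": -0.5, "tz": 140, "ax": 0, "ay": 0, "az": 0, "claw": 87},
  {"tx": 0, "ty": -0.5, "tz": 140, "ax": 0, "ay": 0, "az": 0, "claw": 87},
  {"tx": 0, "ty": -0.5, "tz": 140, "ax": 0, "ay": 0, "az": 0, "claw": 87},
])

```text
time_s: 9.32
tcp_pos: [0.4771, 0.3372, 0.0105]
ee_rot: [[0.976, 0.219, 0.001], [0.219, -0.976, 0.0], [0.001, 0.0, -1.0]]
wrist_force: [0.9, -0.3, -0.3]
gripper_width: 1.002
gripper_force: 0.0
```

servo_tool([
  {"tx": 0, "ty": 0, "tz": 0, "ax": 0, "ay": 0, "az": 0, "claw": 75},
  {"tx": 0, "ty": 0, "tz": 0, "ax": 0, "ay": 0, "az": 0, "claw": 66},
  {"tx": 0, "ty": 0, "tz": 0, "ax": 0, "ay": 0, "az": 0, "claw": 60},
  {"tx": 0, "ty": 0, "tz": 0, "ax": 0, "ay": 0, "az": 0, "claw": 55},
  {"tx": 0, "ty": 0, "tz": 0, "ax": 0, "ay": 0, "az": 0, "claw": 55},
  {"tx": 0, "ty": 0, "tz": 0, "ax": 0, "ay": 0, "az": 0, "claw": 55},
  {"tx": 0, "ty": 0, "tz": 0, "ax": 0, "ay": 0, "az": 0, "claw": 55},
])

```text
time_s: 9.9
tcp_pos: [0.4768, 0.3369, 0.0109]
ee_rot: [[0.976, 0.219, 0.001], [0.219, -0.976, 0.0], [0.001, -0.0, -1.0]]
wrist_force: [-1.2, -1.6, 4.9]
gripper_width: 0.711
gripper_force: 30.0
```

```bash
python3 go.py .5330 -.0546 .17 -.09
```

```text
t 9.9 tcp [0.4768 0.3369 0.0109] yaw 0.2205 tilt [ 7.e-04  4.e-04 -1.e+00] F [-1.16 -1.57  4.92] w 61.9 29.95353401172906
-> t [ -30.7  394.3 -159.3] az 0.3105
```

servo_tool([
  {"tx": 0, "ty": 0, "tz": -20, "ax": 0, "ay": 0, "az": 0, "claw": 55},
  {"tx": 0, "ty": 0, "tz": -60, "ax": 0, "ay": 0, "az": 0, "claw": 55},
  {"tx": 0, "ty": 0, "tz": -100, "ax": 0, "ay": 0, "az": 0, "claw": 55},
  {"tx": 0, "ty": 15, "tz": -135, "ax": 0, "ay": 0, "az": 0.03, "claw": 55},
  {"tx": -3, "ty": 45, "tz": -155, "ax": 0, "ay": 0, "az": 0.07, "claw": 55},
  {"tx": -6, "ty": 85, "tz": -160, "ax": 0, "ay": 0, "az": 0.11, "claw": 55},
  {"tx": -9, "ty": 125, "tz": -160, "ax": 0, "ay": 0, "az": 0.15, "claw": 55},
  {"tx": -12, "ty": 165, "tz": -160, "ax": 0, "ay": 0, "az": 0.19, "claw": 55},
  {"tx": -15, "ty": 205, "tz": -160, "ax": 0, "ay": 0, "az": 0.23, "claw": 55},
  {"tx": -18, "ty": 245, "tz": -160, "ax": 0, "ay": 0, "az": 0.27, "claw": 55},
  {"tx": -22, "ty": 285, "tz": -160, "ax": 0, "ay": 0, "az": 0.3, "claw": 55},
  {"tx": -25, "ty": 320, "tz": -160, "ax": 0, "ay": 0, "az": 0.31, "claw": 55},
])

```text
time_s: 10.9
tcp_pos: [0.5212, 0.0167, 0.1693]
ee_rot: [[0.996, -0.092, -0.002], [-0.092, -0.996, 0.0], [-0.002, 0.0, -1.0]]
wrist_force: [0.0, -0.4, -2.4]
gripper_width: 0.708
gripper_force: 30.0
```

servo_tool([
  {"tx": 17, "ty": 30, "tz": 0, "ax": 0, "ay": 0, "az": 0, "claw": 55},
  {"tx": 17, "ty": 55, "tz": 0, "ax": 0, "ay": 0, "az": 0, "claw": 55},
  {"tx": 17, "ty": 70, "tz": 0, "ax": 0, "ay": 0, "az": 0, "claw": 55},
  {"tx": 17, "ty": 73, "tz": 0, "ax": 0, "ay": 0, "az": 0, "claw": 55},
  {"tx": 17, "ty": 73, "tz": 0, "ax": 0, "ay": 0, "az": 0, "claw": 55},
  {"tx": 17, "ty": 73, "tz": 0, "ax": 0, "ay": 0, "az": 0, "claw": 55},
])

```text
time_s: 11.4
tcp_pos: [0.5322, -0.0548, 0.1696]
ee_rot: [[0.996, -0.09, -0.001], [-0.09, -0.996, 0.0], [-0.001, -0.0, -1.0]]
wrist_force: [0.5, 0.5, -0.9]
gripper_width: 0.713
gripper_force: 30.0
```

```bash
python3 go.py .5330 -.0546 .106 -.09
```

```text
t 11.4 tcp [ 0.5322 -0.0548  0.1696] yaw -0.0899 tilt [-6.e-04  3.e-04 -1.e+00] F [ 0.47  0.46 -0.91] w 62.1 29.954435513354838
-> t [ 0.8 -0.3 63.6] az 0.0001
```

servo_tool([
  {"tx": 0.8, "ty": 0, "tz": 25, "ax": 0, "ay": 0, "az": 0, "claw": 55},
  {"tx": 0.8, "ty": 0, "tz": 45, "ax": 0, "ay": 0, "az": 0, "claw": 55},
  {"tx": 0.8, "ty": 0, "tz": 56, "ax": 0, "ay": 0, "az": 0, "claw": 55},
  {"tx": 0.8, "ty": 0, "tz": 61, "ax": 0, "ay": 0, "az": 0, "claw": 55},
  {"tx": 0.8, "ty": 0, "tz": 63.5, "ax": 0, "ay": 0, "az": 0, "claw": 55},
  {"tx": 0.8, "ty": 0, "tz": 65, "ax": 0, "ay": 0, "az": 0, "claw": 55},
  {"tx": 0.8, "ty": 0, "tz": 65, "ax": 0, "ay": 0, "az": 0, "claw": 55},
  {"tx": 0.8, "ty": 0, "tz": 65, "ax": 0, "ay": 0, "az": 0, "claw": 55},
])

```text
time_s: 12.07
tcp_pos: [0.534, -0.0549, 0.1059]
ee_rot: [[0.996, -0.089, 0.002], [-0.089, -0.996, 0.0], [0.002, -0.0, -1.0]]
wrist_force: [0.1, 0.0, -2.2]
gripper_width: 0.708
gripper_force: 30.0
```

```bash
python3 go.py .5330 -.0546 .1035 -.09
```

```text
t 12.0667 tcp [ 0.534  -0.0549  0.1059] yaw -0.0892 tilt [ 1.8e-03  2.0e-04 -1.0e+00] F [ 0.1   0.04 -2.19] w 61.6 29.954303428530693
-> t [-1.  -0.2  2.4] az 0.0008
```

servo_tool([
  {"tx": -0.5, "ty": 0, "tz": 1, "ax": 0, "ay": 0, "az": 0, "claw": 55},
  {"tx": -0.5, "ty": 0, "tz": 2, "ax": 0, "ay": 0, "az": 0, "claw": 55},
  {"tx": -0.5, "ty": 0, "tz": 2, "ax": 0, "ay": 0, "az": 0, "claw": 55},
  {"tx": -0.5, "ty": 0, "tz": 2, "ax": 0, "ay": 0, "az": 0, "claw": 55},
])

```text
time_s: 12.4
tcp_pos: [0.533, -0.0552, 0.1034]
ee_rot: [[0.996, -0.09, 0.001], [-0.09, -0.996, 0.0], [0.001, -0.0, -1.0]]
wrist_force: [-0.5, 0.2, -1.5]
gripper_width: 0.71
gripper_force: 30.0
```

```bash
python3 go.py .5330 -.0546 .1035 -.09
```

```text
t 12.4 tcp [ 0.533  -0.0552  0.1034] yaw -0.0899 tilt [ 7.e-04  1.e-04 -1.e+00] F [-0.47  0.2  -1.46] w 61.7 29.95459250640124
-> t [-0.  -0.6 -0.1] az 0.0001
```

servo_tool([
  {"tx": 0, "ty": 0, "tz": 0, "ax": 0, "ay": 0, "az": 0, "claw": 63},
  {"tx": 0, "ty": 0, "tz": 0, "ax": 0, "ay": 0, "az": 0, "claw": 68},
  {"tx": 0, "ty": 0, "tz": 0, "ax": 0, "ay": 0, "az": 0, "claw": 78},
  {"tx": 0, "ty": 0, "tz": 0, "ax": 0, "ay": 0, "az": 0, "claw": 85},
  {"tx": 0, "ty": 0, "tz": 0, "ax": 0, "ay": 0, "az": 0, "claw": 85},
  {"tx": 0, "ty": 0, "tz": 0, "ax": 0, "ay": 0, "az": 0, "claw": 85},
  {"tx": 0, "ty": 0, "tz": -15, "ax": 0, "ay": 0, "az": 0, "claw": 85},
  {"tx": 0, "ty": 0, "tz": -50, "ax": 0, "ay": 0, "az": 0, "claw": 87},
  {"tx": 0, "ty": 0, "tz": -90, "ax": 0, "ay": 0, "az": 0, "claw": 87},
  {"tx": 0, "ty": 0, "tz": -130, "ax": 0, "ay": 0, "az": 0, "claw": 87},
  {"tx": 0, "ty": 0, "tz": -130, "ax": 0, "ay": 0, "az": 0, "claw": 87},
  {"tx": 0, "ty": 0, "tz": -130, "ax": 0, "ay": 0, "az": 0, "claw": 87},
])

```text
time_s: 13.4
tcp_pos: [0.5342, -0.055, 0.2361]
ee_rot: [[0.996, -0.09, 0.007], [-0.09, -0.996, 0.001], [0.007, -0.002, -1.0]]
wrist_force: [0.5, -0.1, -0.8]
gripper_width: 1.002
gripper_force: 0.0
```

servo_tool([
  {"tx": -80, "ty": -60, "tz": 0, "ax": 0, "ay": 0, "az": 0, "claw": 87},
  {"tx": -150, "ty": -100, "tz": 0, "ax": 0, "ay": 0, "az": 0, "claw": 87},
  {"tx": -150, "ty": -100, "tz": 0, "ax": 0, "ay": 0, "az": 0, "claw": 87},
  {"tx": -150, "ty": -100, "tz": 0, "ax": 0, "ay": 0, "az": 0, "claw": 87},
  {"tx": -150, "ty": -100, "tz": 0, "ax": 0, "ay": 0, "az": 0, "claw": 87},
  {"tx": -150, "ty": -100, "tz": 0, "ax": 0, "ay": 0, "az": 0, "claw": 87},
  {"tx": -150, "ty": -100, "tz": 0, "ax": 0, "ay": 0, "az": 0, "claw": 87},
])

```text
time_s: 13.98
tcp_pos: [0.3916, 0.058, 0.2325]
ee_rot: [[0.996, -0.088, -0.001], [-0.088, -0.996, -0.0], [-0.001, 0.0, -1.0]]
wrist_force: [-0.2, -0.2, -0.3]
gripper_width: 0.998
gripper_force: 0.0
```

```bash
python3 go.py .466 -.167 .21 -.093; python3 seen.py .533 -.054 .093; python3 -c "
from h import *
a=cv2.resize(capture('top')[190:310,300:440],None,fx=2.8,fy=2.8);b=cv2.resize(capture('side')[130:250,240:380],None,fx=2.8,fy=2.8);cv2.imwrite('pics/t3.png',np.hstack([a,b]))"
```

```text
t 13.9833 tcp [0.3916 0.058  0.2325] yaw -0.0877 tilt [-7.e-04 -4.e-04 -1.e+00] F [-0.23 -0.18 -0.29] w 86.8 0.0
-> t [ 93.8 217.6  22.6] az 0.0053
top dist 1.0 area 1253
(array([ 0.5316, -0.0553, -1.6356]), np.float64(0.046616469234089464))
side dist 0.5 area 962
(array([ 0.5329, -0.0545,  1.5031]), np.float64(0.044342699448068235))
```

View pics/t3.png

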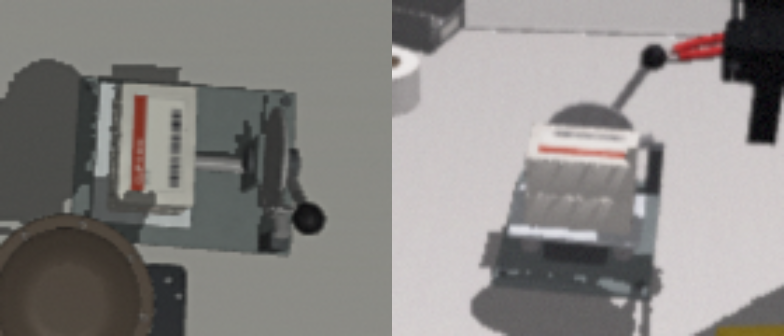

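The stack is square, at top crop (155,150), and the lever hasn't moved. Going above the knob.

servo_tool([
  {"tx": 94, "ty": 218, "tz": 20, "ax": 0, "ay": 0, "az": 0.005, "claw": 62},
  {"tx": 94, "ty": 218, "tz": 20, "ax": 0, "ay": 0, "az": 0.005, "claw": 62},
  {"tx": 94, "ty": 218, "tz": 20, "ax": 0, "ay": 0, "az": 0.005, "claw": 62},
  {"tx": 94, "ty": 218, "tz": 20, "ax": 0, "ay": 0, "az": 0.005, "claw": 62},
  {"tx": 94, "ty": 218, "tz": 20, "ax": 0, "ay": 0, "az": 0.005, "claw": 62},
  {"tx": 94, "ty": 218, "tz": 20, "ax": 0, "ay": 0, "az": 0.005, "claw": 62},
  {"tx": 94, "ty": 218, "tz": 20, "ax": 0, "ay": 0, "az": 0.005, "claw": 62},
  {"tx": 94, "ty": 218, "tz": 20, "ax": 0, "ay": 0, "az": 0.005, "claw": 62},
  {"tx": 94, "ty": 218, "tz": 20, "ax": 0, "ay": 0, "az": 0.005, "claw": 62},
  {"tx": 94, "ty": 218, "tz": 20, "ax": 0, "ay": 0, "az": 0.005, "claw": 62},
  {"tx": 94, "ty": 218, "tz": 20, "ax": 0, "ay": 0, "az": 0.005, "claw": 62},
])

```text
time_s: 15.2
tcp_pos: [0.4664, -0.1669, 0.2134]
ee_rot: [[0.996, -0.093, 0.001], [-0.093, -0.996, 0.0], [0.001, -0.0, -1.0]]
wrist_force: [-0.6, 0.2, 0.8]
gripper_width: 0.716
gripper_force: 0.0
```

```bash
python3 go.py .4664 -.1672 .147 -.093
```

```text
t 15.2 tcp [ 0.4664 -0.1669  0.2134] yaw -0.0933 tilt [ 5.e-04  0.e+00 -1.e+00] F [-0.57  0.18  0.79] w 62.3 0.0
-> t [ 0.   0.3 66.4] az -0.0003
```

servo_tool([
  {"tx": 0, "ty": 0.3, "tz": 20, "ax": 0, "ay": 0, "az": 0, "claw": 62},
  {"tx": 0, "ty": 0.3, "tz": 40, "ax": 0, "ay": 0, "az": 0, "claw": 62},
  {"tx": 0, "ty": 0.3, "tz": 55, "ax": 0, "ay": 0, "az": 0, "claw": 62},
  {"tx": 0, "ty": 0.3, "tz": 66, "ax": 0, "ay": 0, "az": 0, "claw": 62},
  {"tx": 0, "ty": 0.3, "tz": 66, "ax": 0, "ay": 0, "az": 0, "claw": 62},
  {"tx": 0, "ty": 0.3, "tz": 66, "ax": 0, "ay": 0, "az": 0, "claw": 50},
  {"tx": 0, "ty": 0.3, "tz": 66, "ax": 0, "ay": 0, "az": 0, "claw": 40},
  {"tx": 0, "ty": 0.3, "tz": 66, "ax": 0, "ay": 0, "az": 0, "claw": 33},
])

```text
time_s: 15.87
tcp_pos: [0.4672, -0.1678, 0.1483]
ee_rot: [[0.996, -0.094, 0.002], [-0.094, -0.996, -0.0], [0.002, 0.0, -1.0]]
wrist_force: [1.0, -0.1, -0.1]
gripper_width: 0.569
gripper_force: 0.0
```

servo_tool([
  {"tx": 0, "ty": 0, "tz": 0, "ax": 0, "ay": 0, "az": 0, "claw": 28},
  {"tx": 0, "ty": 0, "tz": 0, "ax": 0, "ay": 0, "az": 0, "claw": 24},
  {"tx": 0, "ty": 0, "tz": 0, "ax": 0, "ay": 0, "az": 0, "claw": 18},
  {"tx": 0, "ty": 0, "tz": 0, "ax": 0, "ay": 0, "az": 0, "claw": 15},
  {"tx": 0, "ty": 0, "tz": 0, "ax": 0, "ay": 0, "az": 0, "claw": 15},
  {"tx": 0, "ty": 0, "tz": 0, "ax": 0, "ay": 0, "az": 0, "claw": 15},
])

```text
time_s: 16.37
tcp_pos: [0.4665, -0.1674, 0.1473]
ee_rot: [[0.996, -0.095, 0.0], [-0.095, -0.996, 0.001], [0.0, -0.001, -1.0]]
wrist_force: [-1.5, 5.2, 3.0]
gripper_width: 0.275
gripper_force: 30.0
```

```bash
python3 go.py .4664 -.1672 .147 -.093; python3 -c "
import numpy as np
for t in np.arange(.25,.81,.05): print(round(t,2),round(115*(np.sin(t-.7)+np.sin(.5)),1),round(115*(np.cos(t-.7)-np.cos(.5)),1))"
```

```text
t 16.3667 tcp [ 0.4665 -0.1674  0.1473] yaw -0.0948 tilt [ 5.e-04  1.e-03 -1.e+00] F [-1.52  5.19  2.97] w 23.9 29.972925055772066
-> t [-0.1 -0.2  0.3] az -0.0018
0.25 5.1 2.6
0.3 10.4 5.0
0.35 15.7 7.1
0.4 21.1 8.9
0.45 26.7 10.5
0.5 32.3 11.8
0.55 37.9 12.8
0.6 43.7 13.5
0.65 49.4 13.9
0.7 55.1 14.1
0.75 60.9 13.9
0.8 66.6 13.5
```

servo_tool([
  {"tx": 2.5, "ty": 0, "tz": -1.3, "ax": 0, "ay": 0, "az": 0, "claw": 15},
  {"tx": 5.1, "ty": 0, "tz": -2.6, "ax": 0, "ay": 0, "az": 0, "claw": 15},
  {"tx": 7.7, "ty": 0, "tz": -3.8, "ax": 0, "ay": 0, "az": 0, "claw": 15},
  {"tx": 10.4, "ty": 0, "tz": -5, "ax": 0, "ay": 0, "az": 0, "claw": 15},
  {"tx": 13, "ty": 0, "tz": -6.1, "ax": 0, "ay": 0, "az": 0, "claw": 15},
  {"tx": 15.7, "ty": 0, "tz": -7.1, "ax": 0, "ay": 0, "az": 0, "claw": 15},
  {"tx": 18.4, "ty": 0, "tz": -8.1, "ax": 0, "ay": 0, "az": 0, "claw": 15},
  {"tx": 21.1, "ty": 0, "tz": -8.9, "ax": 0, "ay": 0, "az": 0, "claw": 15},
  {"tx": 21.1, "ty": 0, "tz": -8.9, "ax": 0, "ay": 0, "az": 0, "claw": 15},
  {"tx": 21.1, "ty": 0, "tz": -8.9, "ax": 0, "ay": 0, "az": 0, "claw": 15},
])

```text
time_s: 17.2
tcp_pos: [0.4874, -0.1694, 0.1564]
ee_rot: [[0.996, -0.094, -0.0], [-0.094, -0.996, 0.001], [-0.0, -0.001, -1.0]]
wrist_force: [-1.1, 6.9, 5.0]
gripper_width: 0.276
gripper_force: 30.0
```

```bash
cat > knob.py <<'E'
from h import *
from scipy.optimize import minimize_scalar
np.set_printoptions(precision=4,suppress=True)
x,y,a,hx=.5332,-.0542,-.0931,-.0009;c,s=np.cos(a),np.sin(a)
H=np.array([x+c*hx+s*.119,y+s*hx-c*.119,.065]);t=sense()["tcp_pos"]
d=t+[0,0,-0]-H; d[2]+=.019; print("from tcp: theta",.7+np.arctan2(d[:2]@[c,s],d[2]),"r",np.hypot(d[:2]@[c,s],d[2]))
E
python3 knob.py; python3 go.py .466 -.167 .147 -.093
```

```text
from tcp: theta 0.4011187334576894 r 0.11551990950535501
t 17.2 tcp [ 0.4874 -0.1694  0.1564] yaw -0.0946 tilt [-2.e-04  7.e-04 -1.e+00] F [-1.15  6.88  4.96] w 24.0 30.031207802239805
-> t [-21.5  -0.4   9.4] az -0.0016
```

servo_tool([
  {"tx": 2.8, "ty": -0.3, "tz": -0.8, "ax": 0, "ay": 0, "az": 0, "claw": 15},
  {"tx": 5.6, "ty": -0.3, "tz": -1.6, "ax": 0, "ay": 0, "az": 0, "claw": 15},
  {"tx": 8.4, "ty": -0.3, "tz": -2.3, "ax": 0, "ay": 0, "az": 0, "claw": 15},
  {"tx": 11.2, "ty": -0.3, "tz": -2.9, "ax": 0, "ay": 0, "az": 0, "claw": 15},
  {"tx": 14, "ty": -0.3, "tz": -3.4, "ax": 0, "ay": 0, "az": 0, "claw": 15},
  {"tx": 16.8, "ty": -0.3, "tz": -3.9, "ax": 0, "ay": 0, "az": 0, "claw": 15},
  {"tx": 19.7, "ty": -0.3, "tz": -4.3, "ax": 0, "ay": 0, "az": 0, "claw": 15},
  {"tx": 22.6, "ty": -0.3, "tz": -4.6, "ax": 0, "ay": 0, "az": 0, "claw": 15},
  {"tx": 22.6, "ty": -0.3, "tz": -4.6, "ax": 0, "ay": 0, "az": 0, "claw": 15},
  {"tx": 22.6, "ty": -0.3, "tz": -4.6, "ax": 0, "ay": 0, "az": 0, "claw": 15},
])

```text
time_s: 18.03
tcp_pos: [0.5106, -0.1716, 0.1612]
ee_rot: [[0.996, -0.094, 0.002], [-0.094, -0.996, -0.0], [0.002, -0.0, -1.0]]
wrist_force: [-0.6, 5.4, 6.1]
gripper_width: 0.278
gripper_force: 30.1
```

```bash
python3 knob.py
```

```text
from tcp: theta 0.6075245438077428 r 0.11570842778797835
```

servo_tool([
  {"tx": 2.8, "ty": -0.3, "tz": -0.2, "ax": 0, "ay": 0, "az": 0, "claw": 15},
  {"tx": 5.7, "ty": -0.3, "tz": -0.3, "ax": 0, "ay": 0, "az": 0, "claw": 15},
  {"tx": 8.6, "ty": -0.3, "tz": -0.4, "ax": 0, "ay": 0, "az": 0, "claw": 15},
  {"tx": 11.4, "ty": -0.3, "tz": -0.4, "ax": 0, "ay": 0, "az": 0, "claw": 15},
  {"tx": 14.3, "ty": -0.3, "tz": -0.4, "ax": 0, "ay": 0, "az": 0, "claw": 15},
  {"tx": 17.2, "ty": -0.3, "tz": -0.3, "ax": 0, "ay": 0, "az": 0, "claw": 15},
  {"tx": 20, "ty": -0.3, "tz": -0.1, "ax": 0, "ay": 0, "az": 0, "claw": 15},
  {"tx": 22.6, "ty": -0.3, "tz": 0, "ax": 0, "ay": 0, "az": 0, "claw": 15},
  {"tx": 22.6, "ty": -0.3, "tz": 0, "ax": 0, "ay": 0, "az": 0, "claw": 15},
  {"tx": 22.6, "ty": -0.3, "tz": 0, "ax": 0, "ay": 0, "az": 0, "claw": 15},
  {"tx": 22.6, "ty": -0.3, "tz": 0, "ax": 0, "ay": 0, "az": 0, "claw": 15},
])

```text
time_s: 18.95
tcp_pos: [0.5338, -0.1739, 0.1614]
ee_rot: [[0.996, -0.094, 0.003], [-0.094, -0.996, -0.001], [0.003, 0.0, -1.0]]
wrist_force: [1.7, 3.0, 5.9]
gripper_width: 0.279
gripper_force: 30.1
```

```bash
python3 knob.py; python3 go.py .466 -.167 .147 -.093; python3 seen.py .533 -.054 .108; python3 -c "
from h import *
a=cv2.resize(capture('top')[190:310,300:440],None,fx=2.8,fy=2.8);b=cv2.resize(capture('side')[130:250,240:380],None,fx=2.8,fy=2.8);cv2.imwrite('pics/t4.png',np.hstack([a,b]))"
```

```text
from tcp: theta 0.8086278687971219 r 0.11604323280785349
t 18.95 tcp [ 0.5338 -0.1739  0.1614] yaw -0.0943 tilt [ 3.4e-03 -7.0e-04 -1.0e+00] F [1.73 2.98 5.95] w 24.2 30.091637084260583
-> t [-68.2  -0.5  14.1] az -0.0013
top dist 107.0 area 1107
side dist 0.5 area 960
(array([ 0.5327, -0.0549,  1.5077]), np.float64(0.04361995487590875))
```

View pics/t4.png

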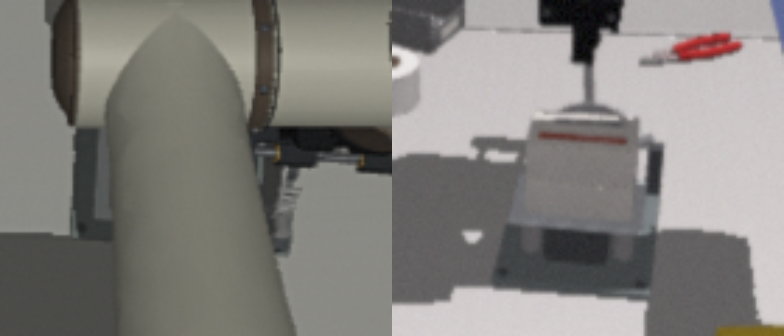

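The side view shows the stack raised and square, with the lever just past upright and the knob still gripped. I'll let it settle and then hand in.

servo_tool([
  {"tx": 0, "ty": 0, "tz": 0, "ax": 0, "ay": 0, "az": 0, "claw": 15},
  {"tx": 0, "ty": 0, "tz": 0, "ax": 0, "ay": 0, "az": 0, "claw": 15},
  {"tx": 0, "ty": 0, "tz": 0, "ax": 0, "ay": 0, "az": 0, "claw": 15},
  {"tx": 0, "ty": 0, "tz": 0, "ax": 0, "ay": 0, "az": 0, "claw": 15},
])

```text
time_s: 19.58
tcp_pos: [0.5337, -0.1738, 0.1614]
ee_rot: [[0.996, -0.094, 0.003], [-0.094, -0.996, -0.001], [0.003, 0.0, -1.0]]
wrist_force: [1.8, 3.2, 5.5]
gripper_width: 0.278
gripper_force: 30.1
```

```bash
python3 knob.py; python3 -c "
from station import *
print(finish_job())"
```

```text
from tcp: theta 0.8080046160879999 r 0.11603012896857481
the job is handed in; nothing more can be done
None
```

The job is handed in, with no verdict returned: both white cartons are stacked squarely on the platform, the lever is three clicks on (about 0.2 to 0.8 rad), and the gripper is still holding the knob.

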